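# Unweight the drilling template and hold its frosted label end up to read

## Task

Take the lead weight off the amber drilling template and set it down, not drop it, lengthwise on the narrow felt-topped rail beside the weight parked there. Then pick up the template by its amber part, keeping your fingers off the frosted end (the end with the small notched corner), and hold it up in the air, label face up, a good hand's breadth above the clipboard, with the frosted end tipped up to a reading slope of about 40 degrees. Finish while still holding it there, with the label over the middle of the clipboard; do not knock the parked weight, the hammer or the glue tub.

Things in the scene. Friction and masses are not known exactly. Their poses are not given: they have to be found in the camera images.
- template: acrylic plate 160 x 46 x 6 mm, 43-77 g, label face up on the blank at any yaw, long edges overhanging 8 mm: pinch across the 46 mm. Amber with brass bushes; last 40 mm (x 40 to 80 mm) white frosted with dark mark and a 12 mm square notch in the (+x, +y) corner. Origin: middle of the underside, 20 mm above the bench; x to the frosted end, z out of the label face
- template_label (a point): middle of the frosted label field, on the label face: 60 mm from the template's origin along its x, 6 mm above its underside
- weight: Spline weight: blue-grey lead block, rounded back, green felt sole, brass beak. Flat sides 34 mm apart, 66 mm long, 41 mm high; beak reaches 58 mm ahead of the origin, tail 33 mm behind. Origin: centre of the sole; x to the beak, z up. 0.5-0.85 kg. Starts on the template, roughly along it (sole 26 mm above the bench), may hide part of the frosted end.
- parked: Spline weight: blue-grey lead block, rounded back, green felt sole, brass beak. Flat sides 34 mm apart, 66 mm long, 41 mm high; beak reaches 58 mm ahead of the origin, tail 33 mm behind. Origin: centre of the sole; x to the beak, z up. Already parked along the rail, anywhere; there is room on its longer free side (origins 120 mm apart clear each other). Leave it alone.
- blank: wooden frame blank 200 x 30 x 20 mm, fixed flat to the bench, the template lies on it. Origin: middle of the underside, x along it. It may lie at any yaw.
- rail: weight rail, fixed: pine beam 320 mm long (its x) and 40 mm wide, green felt top 60 mm above the bench, two feet reaching 50 mm either side at bench height. Origin: on the bench under the beam's middle. On the left or right of the bench, the clipboard on the other side
- card_mid (a point): middle of the clipboard with the job card, fixed flat on the bench: brown board 220 x 160 x 4 mm with white ruled paper and a steel clip 12 to 14 mm high at its far end; the point is on the board's upper face, x along its 220 mm length
- hammer: bystander: hammer lying on the bench at the far side, 260 mm long, about 30 mm high
- tub: bystander: open white glue tub, 110 mm across, 62 mm high, at the far left
Things that resemble listed ones, but are neither listed nor needed, are in the scene too. Of the things like the template, leave any that is pink; of the rest the smaller one is meant.

How it is judged:
By the outcome, as a careful person would: the job done as asked, in the order asked, and still so for the second after the job is handed in, while the arm keeps its last pose, push and grip.
It also fails if it takes over 46 s, if anything falls off the work surface, if the arm or the gripper's body presses on something with over 40 N, if the wrist force passes 120 N, or if a joint passes its speed limit or range.

## Robot

A 7-joint arm with a two-finger parallel gripper is mounted at the origin on the work surface. World frame = base frame: x ahead of the robot, y to its left, z up, the work surface at z = 0. Lengths are in m, angles in rad, forces in N, time in s.
With the tool pointing down it reaches from about 0.4 to 0.9 m from the base axis. Payload 5.6 kg.
Tool frame: the origin (TCP) lies midway between the tips of the shut fingers; the grasp point (between the pads) lies 19 mm behind it; z points along the fingers, y is the line along which they close (so a half turn about z gives the same grasp; the last joint's range is limited). The gripper opens to 92 mm and grips with 3 to 60 N. Pads are 20 mm wide; open, the fingers measure 128 mm over their backs; the gripper's body (75 mm by 189 mm) begins 69 mm behind the grasp point.
Start: joints at [1.239, 0.468, -0.012, 1.603, 0.006, 1.071, -0.056], TCP at [0.185, -0.623, 0.215] pointing down, gripper open.
Joint ranges: [-2.53, 2.53], [-0.31, 2.02], [-1.57, 1.55], [0.28, 2.44], [-1.29, 4.43], [0.15, 1.84], [-2.92, 2.92]. Speed limits (rad/s): [2.57, 2.57, 3.14, 3.14, 3.14, 3.14, 3.14].

## Interface

Orientations are given as a 3x3 rotation matrix whose columns are the frame's x, y, z axes.
In Python, from station import env, effector, solver, viewer, workorder, search_frame, tip_of gives the robot as it stands. Calls block until the motion is done:
- env.reach(position, orientation): joint-space move of the TCP to a pose.
- env.movel(position, frame=None, rate=0.15): straight line of the TCP; frame=None keeps the orientation; rate is the mean speed in m/s.
- env.goto_joints(angles): joint-space move.
- effector.release() and effector.grasp(squeeze=None): open the fingers fully, or close them until they stop; squeeze is the grip in N (None keeps the last).
- env.pause(seconds).
- solver.inverse_kinematics(position, orientation): joint angles nearest the present ones, or None.
- env.sense(): the state.
- viewer.read_camera(name): name is "side" or "top"; returns (picture, depth): 420x560x3 uint8, red, green, blue; 420x560 float32, m along the optical axis (not along the pixel's ray), 0 where there is no reading.
- viewer.camera_info(name): a dict with "intrinsics" (3x3 intrinsics, pixels), "eye" and "rotation" of the camera in the world. Camera axes: x right, y up, looking along -z (the intrinsics and any distortion apply to the point x, -y, -z); pixel columns grow to the right and rows downward; lengths in m; the calibration is good to about 2 mm. A picture is of the moment at which its call begins. camera_info takes no time and is no camera call.
A pose or a line that the arm cannot do raises env.PlanningError and nothing moves.
- workorder.finish_job(): hands the job in; it is judged then, once.
Trained networks look in the newest picture that a camera, given by its name, has taken for a name from the list of things; names that differ only in an ending like _2 or _b are one class to them, and where a whole thing is asked for, a point or a joint stands for the part that bears it (a point fixed in the world has none). Each returns a list of dicts, best first, with "score" (0 to 1); they miss things now and then, are a little off and sometimes report something else, mostly with a low value. They report only what shows in the picture. A call takes as long as a camera call. They do not tell look-alikes from the thing itself.
- search_frame(camera, name): "at" ([x, y, z] in m, in world coordinates, good to about 4 mm: the middle of the surface that is visible of it).
- tip_of(camera, name): "at" ([x, y, z] in m, in world coordinates, good to about 4 mm: a listed point, or the origin of a listed thing).
The state is a dict: "t": time; "joint_positions": joint angles; "joint_velocities": joint speeds; "tau": joint torques, N m; "ee_pos": TCP position; "tcp_rot": TCP orientation; "wrist_force": force on the tool from outside, world axes, zero at the start; "moment": the same for the moment, N m; "gripper_width": finger opening in m; "grasp_force": force on a finger pad.
Only numpy, scipy, OpenCV 4.12 (cv2) and the standard library are available. Lean on these libraries where they do the work, as an engineer would, in place of code of your own. Each camera call takes 0.05 s, during which the arm holds its last target. There are 200 camera calls.

## Working session

There is one attempt and no reset: what is moved stays moved. The work goes in short steps, each a Python script; the robot and the scene stay as the last script left them, time stands still between calls to the robot, and variables do not carry over. Pictures are saved under pics/ and viewed, at most 10 in all, crops included, and the job is handed in when it is done.

```bash
ls; mkdir -p pics; python3 - <<'E'
from station import *
import cv2,numpy as np
for c in("top","side"):
    p,d=viewer.read_camera(c); cv2.imwrite(f"pics/{c}0.png",p[:,:,::-1]); np.savez(f"pics/{c}0.npz",p=p,d=d)
    i=viewer.camera_info(c); print(c,i)
    for n in("template","template_label","weight","rail","card_mid","blank","hammer","tub"):
        for f in (search_frame,tip_of):
            try: print(n,f.__name__,[(np.round(r["at"],3).tolist(),round(r["score"],2)) for r in f(c,n)])
            except Exception as e: print(n,f.__name__,str(e)[:60])
print(env.sense()["t"])
E
```

```text
pics
top {'intrinsics': array([[489.39978255,   0.        , 277.286437  ],
       [  0.        , 489.39978255, 209.55152161],
       [  0.        ,   0.        ,   1.        ]]), 'eye': array([ 0.34366988, -0.01076083,  1.24218373]), 'rotation': array([[ 1.86518991e-03,  9.92755026e-01, -1.20141496e-01],
       [-9.99913773e-01,  2.89826393e-04, -1.31287068e-02],
       [-1.29987695e-02,  1.20155624e-01,  9.92669964e-01]])}
template call [([0.2, 0.339, 0.005], 0.95), ([0.562, -0.044, 0.023], 0.87), ([0.43, 0.044, 0.006], 0.64)]
template call [([0.567, -0.014, 0.018], 0.96), ([0.43, 0.042, -0.002], 0.85), ([0.201, 0.337, -0.002], 0.78)]
template_label call [([0.195, 0.34, 0.007], 0.71), ([0.569, -0.038, 0.026], 0.62), ([0.425, 0.043, 0.006], 0.58)]
template_label call [([0.11, 0.352, 0.008], 0.73), ([0.452, -0.013, 0.007], 0.66), ([0.569, -0.069, 0.028], 0.56)]
weight call [([0.562, 0.016, 0.059], 0.75), ([0.562, -0.103, 0.025], 0.69)]
weight call [([0.568, 0.022, 0.022], 0.62)]
rail call [([0.465, 0.293, 0.062], 0.87)]
rail call [([0.5, 0.304, -0.0], 0.86)]
card_mid call [([0.473, -0
[... 1166 characters left out ...]
 0.354, 0.006], 0.67), ([0.72, 0.214, -0.001], 0.23)]
weight call [([0.571, -0.005, 0.061], 0.86)]
weight call [([0.571, 0.02, 0.025], 0.87)]
rail call [([0.485, 0.29, 0.05], 0.81)]
rail call [([0.5, 0.306, -0.004], 0.63)]
card_mid call [([0.476, -0.292, 0.007], 0.61), ([0.57, -0.003, 0.062], 0.41)]
card_mid call [([0.477, -0.285, 0.004], 0.85)]
blank call [([0.561, -0.123, 0.021], 0.51)]
blank call [([0.572, -0.029, -0.0], 0.51)]
hammer call [([0.755, 0.025, 0.022], 0.85), ([0.722, 0.224, 0.036], 0.5), ([0.484, 0.29, 0.052], 0.41), ([0.561, -0.122, 0.021], 0.32)]
hammer call [([0.756, 0.01, -0.001], 0.66)]
tub call [([0.724, 0.222, 0.037], 0.69)]
tub call [([0.72, 0.212, -0.002], 0.68)]
1.7
```

View pics/top0.png

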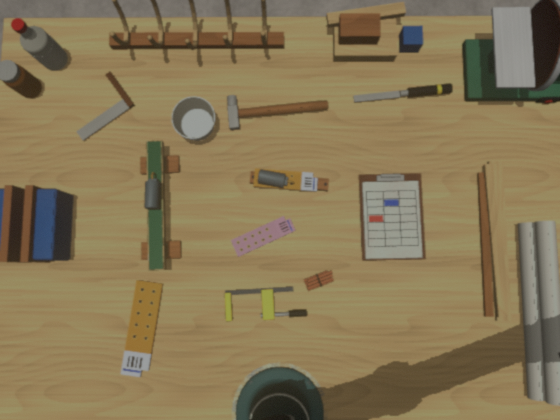

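View pics/side0.png

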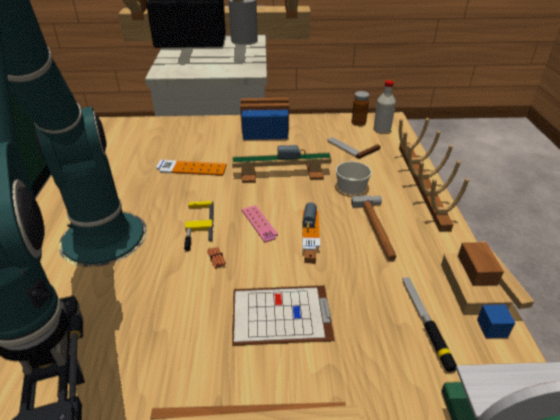

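The top view shows three template-like things: a pink plate (263,237), a large amber one (142,325) and a small amber one on the blank under the weight (287,181). I choose the last, since it is amber, the smaller of the two, and on the blank with the weight on it. The parked weight is at (153,193) on the rail, the clipboard is at (391,217), the hammer is at (277,108) and the tub is at (194,118). I'll check the choice in a close crop and measure.

```bash
cat > h.py <<'E'
import numpy as np,cv2
from station import *
def cloud(c,d):
    i=viewer.camera_info(c);K=i["intrinsics"];v,u=np.mgrid[:d.shape[0],:d.shape[1]]
    P=np.stack([(u-K[0,2])*d/K[0,0],-(v-K[1,2])*d/K[1,1],-d],-1)
    return P@i["rotation"].T+i["eye"]
def rect(Q):
    (c,s,a)=cv2.minAreaRect((Q[:,:2]*1000).astype(np.float32))
    B=cv2.boxPoints((c,s,a)); e=[B[1]-B[0],B[2]-B[1]]; e=max(e,key=np.linalg.norm)
    return np.round(c,1),np.round(s,1),round(np.degrees(np.arctan2(e[1],e[0])),1)
def down(yaw): # tool down, tool y (closing line) at angle yaw
    y=np.array([np.cos(yaw),np.sin(yaw),0]);z=np.array([0,0,-1.]);return np.column_stack([np.cross(y,z),y,z])
E
python3 - <<'E'
from h import *
for c in("top","side"):
    f=np.load(f"pics/{c}0.npz");p,d=f["p"],f["d"];P=cloud(c,d);np.save(f"pics/{c}P.npy",P)
    hsv=cv2.cvtColor(p,cv2.COLOR_RGB2HSV)
    def box(x0,x1,y0,y1,z0,z1): return (d>0)&(P[...,0]>x0)&(P[...,0]<x1)&(P[...,1]>y0)&(P[...,1]<y1)&(P[...,2]>z0)&(P[...,2]<z1)
    W=P[box(.45,.67,-.15,.12,.033,.1)];print(c,"weight",rect(W),W[:,2].max())
    T=P[box(.45,.67,-.15,.12,.012,.1)];print("blank+all",rect(T))
    m=box(.45,.67,-.15,.12,.02,.033)
    a=m&(hsv[...,1]>150);print("amber",rect(P[a]));w=m&(hsv[...,1]<80)&(hsv[...,2]>120);print("white",rect(P[w]),P[w].mean(0))
    W=P[box(.3,.7,.2,.4,.07,.12)];print("parked",rect(W),W[:,2].max())
    W=P[box(.3,.7,.2,.4,.05,.12)];print("rail",rect(W))
    m=box(.35,.6,-.4,-.15,-.01,.02)&(hsv[...,1]<70)&(hsv[...,2]>100);print("paper",rect(P[m]))
t=cv2.imread("pics/top0.png")[160:205,240:340];s=cv2.imread("pics/side0.png")[190:270,280:345];q=cv2.imread("pics/top0.png")[130:280,130:190]
t=cv2.resize(t,None,fx=6,fy=6,interpolation=2);s=cv2.resize(s,(240,300),interpolation=2);q=cv2.resize(q,(120,300),interpolation=2)
o=np.zeros((575,600,3),np.uint8);o[:270]=t;o[272:572,:240]=s;o[272:572,250:370]=q;cv2.imwrite("pics/crop.png",o)
E
```

```text
top weight (array([565.5,   1.2]), array([103.3,  40.5]), np.float32(86.4)) 0.07239114918459388
blank+all (array([521.9, -20.5]), array([199.3, 137.4]), np.float32(85.8))
amber (array([568.8,   7.3]), array([114.7,  43.9]), np.float32(85.8))
white (array([563.2, -74.5]), array([40.7, 47.2]), np.float32(-0.3)) [ 0.56206045 -0.07334827  0.02605634]
parked (array([532.1, 304.2]), array([34.3, 90.1]), np.float32(-0.5)) 0.10647664855070804
rail (array([521.9, 297.9]), array([120.7, 361.3]), np.float32(-12.9))
paper (array([ 477.5, -285. ]), array([214.4, 147.8]), np.float32(1.3))
side weight (array([566.4,   8.1]), array([92.5, 33.9]), np.float32(77.6)) 0.07077492432719246
blank+all (array([568. , -28.7]), array([195.6,  46.7]), np.float32(86.0))
amber (array([568.2, -28.4]), array([192.1,  46.3]), np.float32(85.6))
white (array([564.1, -74.7]), array([42.3, 46.1]), np.float32(-2.4)) [ 0.56282717 -0.07418762  0.02629336]
parked (array([533.4, 301.2]), array([35. , 90.2]), np.float32(-0.3)) 0.10407063355538304
rail (array([522.4, 298.9]), array([122.6, 362. ]), np.float32(-12.3))
paper (array([ 479.4, -283.6]), array([213.7, 149.9]), np.float32(1.4))
```

View pics/crop.png

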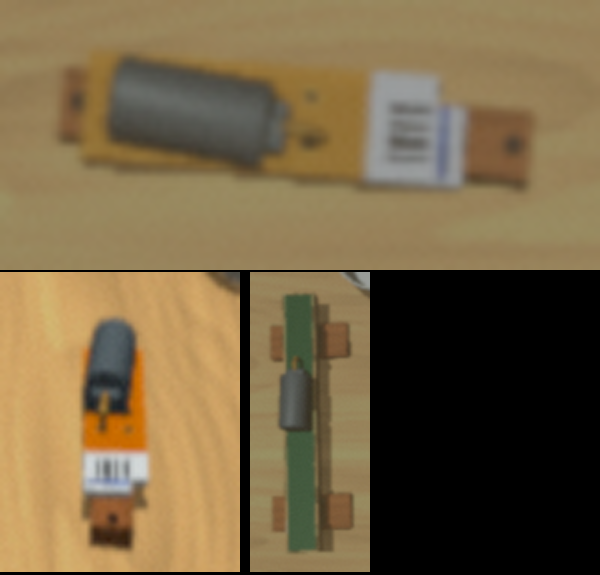

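The crop confirms it: the amber plate has its frosted end to the right (crop 400,130, i.e. world −y), with the notch at the upper right (450,90). The weight's beak points the same way. The parked weight's beak points up (+x), and the longer free part of the rail is below it (−x). Next I'll refine the poses and plan.

```bash
cat > fit.py <<'E'
from h import *
from scipy.optimize import minimize
A=[];B=[];R=[]
for c in("top","side"):
    f=np.load(f"pics/{c}0.npz");p,d=f["p"],f["d"];P=cloud(c,d);hsv=cv2.cvtColor(p,cv2.COLOR_RGB2HSV)
    x,y,z=P[...,0],P[...,1],P[...,2];near=(abs(x-.567)<.06)&(abs(y)<.09)
    for n,m in(("w",near&(z>.045)),("parked",(abs(x-.52)<.1)&(abs(y-.304)<.04)&(z>.08)),
        ("rail",(abs(x-.5)<.2)&(abs(y-.3)<.05)&(z>.05)&(z<.066)&(hsv[...,0]>45)&(hsv[...,0]<90)&(hsv[...,1]>60))):
        m=cv2.morphologyEx(m.astype(np.uint8),cv2.MORPH_OPEN,np.ones((3,3)))>0
        Q=P[m&(d>0)];print(c,n,len(Q),rect(Q),np.round(Q.min(0),3),np.round(Q.max(0),3))
E
python3 fit.py
python3 - <<'E'
from h import *
q=solver.inverse_kinematics
for yaw in np.radians([-180,-90,0,90,180,-5,175]):
    for P in([.566,.01,.1],[.4,.304,.12],[.567,-.015,.1]):
        j=q(np.array(P),down(yaw));print(round(np.degrees(yaw)),P,None if j is None else np.round(j,2))
th=np.radians(40);L=np.array([.478,-.285,.205])
for a in range(-180,180,15):
    h=np.array([np.cos(np.radians(a)),np.sin(np.radians(a)),0]);k=np.array([0,0,1.])
    X=np.cos(th)*h+np.sin(th)*k;Z=-np.sin(th)*h+np.cos(th)*k;Y=np.cross(Z,X)
    o=L-.06*X-.006*Z; tcp=o+Z*(.006-.020)
    for s in(1,-1):
        j=q(tcp,np.column_stack([np.cross(s*Y,-Z),s*Y,-Z]))
        if j is not None: print(a,s,np.round(j,2))
E
```

```text
top w 401 (array([566.3,  15.4]), array([74.9, 34.4]), np.float32(80.7)) [ 0.546 -0.021  0.045] [0.589 0.052 0.072]
top parked 421 (array([524.8, 304.3]), array([34.3, 75.5]), np.float32(-0.5)) [0.487 0.287 0.081] [0.563 0.322 0.106]
top rail 1043 (array([501., 305.]), array([312. ,  30.2]), np.float32(3.0)) [0.345 0.284 0.053] [0.657 0.326 0.066]
side w 256 (array([567.4,  12.4]), array([83.1, 33.2]), np.float32(79.2)) [ 0.548 -0.028  0.046] [0.589 0.054 0.071]
side parked 199 (array([525.1, 302.5]), array([32.5, 73.6]), np.float32(-0.3)) [0.488 0.286 0.08 ] [0.562 0.319 0.104]
side rail 248 (array([502.7, 302.5]), array([305.9,  29.5]), np.float32(2.9)) [0.35  0.282 0.057] [0.655 0.323 0.066]
-180 [0.566, 0.01, 0.1] [-0.96  0.94  1.34  1.95 -1.03  1.17 -2.33]
-180 [0.4, 0.304, 0.12] [ 0.24  0.82 -1.32  1.99  0.91  1.12  1.65]
-180 [0.567, -0.015, 0.1] [-0.91  0.95  1.34  1.95 -1.03  1.17 -2.29]
-90 [0.566, 0.01, 0.1] [ 0.24  0.52 -0.41  1.88  0.28  0.8  -1.88]
-90 [0.4, 0.304, 0.12] [ 0.06  0.57 -0.98  1.99  0.61  0.91 -2.82]
-90 [0.567, -0.015, 0.1] [ 0.25  0.51 -0.37  1.88  0.25 
[... 2432 characters left out ...]
 1 [ 0.68  0.66  0.24  1.67 -0.7   1.38 -2.17]
75 -1 [ 1.18  0.71 -0.49  1.63 -0.31  1.23  0.65]
90 1 [ 0.65  0.72  0.21  1.53 -0.58  1.5  -2.07]
90 -1 [ 1.11  0.79 -0.49  1.5  -0.19  1.39  0.74]
105 1 [ 0.61  0.78  0.17  1.42 -0.45  1.59 -1.96]
105 -1 [ 1.03  0.85 -0.51  1.38 -0.07  1.53  0.85]
120 1 [ 0.57  0.82  0.14  1.33 -0.33  1.67 -1.84]
120 -1 [ 0.95  0.9  -0.53  1.29  0.05  1.64  0.98]
135 1 [ 0.52  0.85  0.1   1.27 -0.19  1.72 -1.71]
135 -1 [ 0.87  0.93 -0.56  1.23  0.18  1.73  1.11]
150 1 [ 0.46  0.86  0.06  1.25 -0.05  1.73 -1.57]
150 -1 [ 0.8   0.95 -0.59  1.22  0.3   1.79  1.26]
165 1 [ 0.41  0.85  0.    1.27  0.09  1.72 -1.44]
165 -1 [ 0.75  0.95 -0.63  1.24  0.44  1.82  1.41]
```

```bash
python3 - <<'E'
from h import *
for c in("top","side"):
    f=np.load(f"pics/{c}0.npz");p,d=f["p"],f["d"];P=cloud(c,d);x,y,z=P[...,0],P[...,1],P[...,2]
    m=(d>0)&(abs(z-.06)<.005)&(abs(y-.304)<.035)&(x>.35)&(x<.65)
    print(c,[(round(a,3),round(np.percentile(y[m&(abs(x-a)<.01)],2),4),round(np.percentile(y[m&(abs(x-a)<.01)],98),4)) for a in np.arange(.36,.65,.04)])
t0=env.sense()["t"]
W=np.array([.568,.0205]);R=down(np.radians(-10))
env.reach([*W,.13],R); env.movel([*W,.028],rate=.12)
effector.grasp(squeeze=50); s=env.sense();print("w",s["gripper_width"],s["grasp_force"],s["wrist_force"],s["t"]-t0)
env.movel([*W,.05],rate=.06); s=env.sense();print("lift",s["gripper_width"],s["grasp_force"],s["wrist_force"],s["t"])
p,d=viewer.read_camera("side");cv2.imwrite("pics/lift.png",cv2.resize(p[120:300,180:420,::-1],None,fx=3,fy=3))
E
```

```text
top [(np.float64(0.36), np.float64(0.2777), np.float64(0.3162)), (np.float64(0.4), np.float64(0.2791), np.float64(0.3178)), (np.float64(0.44), np.float64(0.2822), np.float64(0.3188)), (np.float64(0.48), np.float64(0.2836), np.float64(0.3227)), (np.float64(0.52), np.float64(0.2848), np.float64(0.2899)), (np.float64(0.56), np.float64(0.2864), np.float64(0.3261)), (np.float64(0.6), np.float64(0.289), np.float64(0.327)), (np.float64(0.64), np.float64(0.2905), np.float64(0.3279))]
side [(np.float64(0.36), np.float64(0.2765), np.float64(0.3156)), (np.float64(0.4), np.float64(0.2783), np.float64(0.316)), (np.float64(0.44), np.float64(0.2803), np.float64(0.3198)), (np.float64(0.48), np.float64(0.2817), np.float64(0.3219)), (np.float64(0.52), np.float64(0.2831), np.float64(0.2942)), (np.float64(0.56), np.float64(0.2875), np.float64(0.327)), (np.float64(0.6), np.float64(0.2876), np.float64(0.3257)), (np.float64(0.64), np.float64(0.2892), np.float64(0.3329))]
w 0.03371865109161112 49.97685268521309 [ 0.807717   -1.04457366 -0.59016982] 4.5667
lift 0.03373192701471454 49.97475430369377 [ 1.1305325   0.10764643 -6.90340685] 6.7833
```

View pics/lift.png

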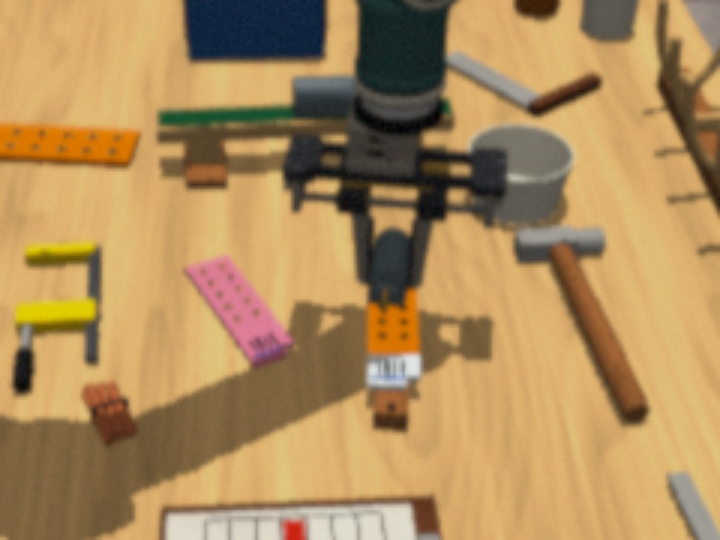

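The weight is gripped (width 33.7 mm, about 0.65–0.7 kg) and lifted clear. The template is still on the blank, with its frosted end at (393,370) in the crop. Now the rail.

```bash
python3 - <<'E'
from h import *
W=[.568,.0205];G=[.395,.2977];R=down(np.radians(92.7))
env.movel([*W,.15],rate=.2)
env.reach([*G,.15],R); env.movel([*G,.070],rate=.1); env.pause(.2)
f0=env.sense()["wrist_force"][2]; z=.070
while z>.058:
    z-=.001; env.movel([*G,z],rate=.03); f=env.sense()["wrist_force"][2]
    if f-f0>2.5: break
print("touch",z,f0,f,env.sense()["ee_pos"])
effector.release(); s=env.sense();print(s["wrist_force"],s["t"])
env.movel([*G,.17],rate=.2)
env.reach([.45,.12,.2],down(0.))
for c in("top","side"):
    p,d=viewer.read_camera(c);np.savez(f"pics/{c}1.npz",p=p,d=d)
    for n in("template","template_label","weight"): print(c,n,[(np.round(r["at"],3).tolist(),round(r["score"],2)) for r in tip_of(c,n)])
    P=cloud(c,d);hsv=cv2.cvtColor(p,cv2.COLOR_RGB2HSV);x,y,zz=P[...,0],P[...,1],P[...,2]
    m=(d>0)&(abs(x-.567)<.06)&(abs(y+.015)<.11)&(zz>.0225)&(zz<.033);print("tmpl",rect(P[m]))
    w=m&(hsv[...,1]<80)&(hsv[...,2]>120);print("white",rect(P[w]))
    m=(d>0)&(abs(x-.41)<.07)&(abs(y-.3)<.04)&(zz>.08)&(zz<.11);print("w",rect(P[m]))
    m=(d>0)&(abs(x-.525)<.055)&(abs(y-.3)<.04)&(zz>.08)&(zz<.11);print("parked",rect(P[m]))
    cv2.imwrite(f"pics/{c}1.png",p[:,:,::-1])
print(env.sense()["t"])
E
```

```text
touch 0.061 -6.424216878750608 5.369544853066509 [0.39506596 0.29783181 0.06196868]
[-0.19589234 -0.38883523  0.10475535] 13.0833
top template [([0.197, 0.338, -0.002], 0.85), ([0.43, 0.045, 0.002], 0.84), ([0.563, -0.014, 0.019], 0.72)]
top template_label [([0.108, 0.347, 0.006], 0.83), ([0.564, -0.073, 0.025], 0.82), ([0.451, -0.013, 0.01], 0.75), ([0.395, 0.3, 0.058], 0.55)]
top weight [([0.395, 0.298, 0.057], 0.83)]
tmpl (array([566.9, -24.5]), array([197.7,  47.2]), np.float32(85.6))
white (array([563.3, -74. ]), array([41.3, 46.7]), np.float32(-4.5))
w (array([405.2, 296.3]), array([87.8, 32.6]), np.float32(2.6))
parked (array([531.4, 305.1]), array([88.4, 31.5]), np.float32(0.6))
side template [([0.193, 0.343, -0.001], 0.92), ([0.57, -0.016, 0.018], 0.76), ([0.428, 0.044, 0.003], 0.72)]
side template_label [([0.11, 0.358, 0.007], 0.71), ([0.563, -0.076, 0.029], 0.67), ([0.453, -0.011, 0.006], 0.59)]
side weight [([0.401, 0.298, 0.064], 0.78)]
tmpl (array([568.4, -22.6]), array([194.8,  45.9]), np.float32(85.6))
white (array([564.1, -74.3]), array([43.6, 45.2]), np.float32(-3.7))
w (array([407.2, 291. ]), array([32.4, 84.8]), np.float32(-0.8))
parked (array([532. , 302.5]), array([86. , 31.7]), np.float32(2.6))
15.0917
```

View pics/side1.png

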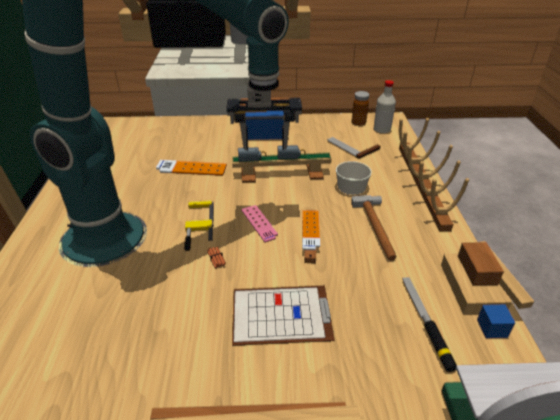

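Both weights stand on the rail at (248,155) and (289,153), and the template lies bare on the blank at (311,232). Now I'll pick up the template.

```bash
python3 - <<'E'
from h import *
O=np.array([.5675,-.0145]);R=down(np.radians(-4.4))
env.reach([*O,.10],R); env.movel([*O,.006],rate=.1)
effector.grasp(squeeze=40); s=env.sense();print(s["gripper_width"],s["grasp_force"],s["wrist_force"])
env.movel([*O,.23],rate=.12)
s=env.sense();print(s["gripper_width"],s["wrist_force"],s["t"])
th=np.radians(40);L=np.array([.478,-.285,.212]);a=np.radians(-108)
h=np.array([np.cos(a),np.sin(a),0]);k=np.array([0,0,1.])
X=np.cos(th)*h+np.sin(th)*k;Z=-np.sin(th)*h+np.cos(th)*k;Y=np.cross(Z,X)
tcp=L-.06*X-.006*Z+Z*(.006-.020)
env.reach(tcp,np.column_stack([np.cross(Y,-Z),Y,-Z])); env.pause(.5)
s=env.sense();print(tcp,s["ee_pos"],s["gripper_width"],s["t"])
o=[]
for c in("top","side"):
    p,d=viewer.read_camera(c);P=cloud(c,d);hsv=cv2.cvtColor(p,cv2.COLOR_RGB2HSV)
    for n in("template","template_label","card_mid"): print(c,n,[(np.round(r["at"],3).tolist(),round(r["score"],2)) for r in tip_of(c,n)])
    x,y,z=P[...,0],P[...,1],P[...,2]
    m=(d>0)&(abs(x-.5)<.12)&(abs(y+.24)<.15)&(z>.05)&(z<.28)
    w=m&(hsv[...,1]<80)&(hsv[...,2]>110);am=m&(hsv[...,0]<22)&(hsv[...,1]>150)
    w=cv2.morphologyEx((w).astype(np.uint8),cv2.MORPH_OPEN,np.ones((5,5)))>0
    for n,mm in(("white",w),("amber",am),("both",w|am)):
        Q=P[mm]; 
        if len(Q)<20: continue
        e=np.linalg.svd(Q-np.median(Q,0),full_matrices=False)[2]; nn=e[2]*np.sign(e[2][2])
        print(n,len(Q),np.round(Q.mean(0),3),Q.min(0).round(3),Q.max(0).round(3),"tilt",np.degrees(np.arccos(nn[2])).round(1))
    o.append(p[:,:,::-1])
cv2.imwrite("pics/end.png",np.vstack([cv2.resize(o[0][120:300,250:450],(500,300))[:, :],cv2.resize(o[1][190:370,180:380],(500,300))]))
E
```

```text
0.04541123550522842 40.0000262260437 [-1.02879102  0.44600912  0.5687428 ]
0.045003088068191935 [ 0.24306084 -0.02648833 -0.22312841] 19.8
[ 0.4882306  -0.25351345  0.15811185] [ 0.48825401 -0.25353422  0.15822133] 0.045095517216421396 21.2917
top template [([0.198, 0.338, 0.001], 0.91), ([0.43, 0.044, 0.0], 0.65), ([0.488, -0.244, 0.169], 0.63)]
top template_label [([0.453, -0.016, 0.007], 0.84), ([0.481, -0.283, 0.212], 0.56), ([0.11, 0.349, 0.01], 0.55)]
top card_mid [([0.474, -0.283, 0.002], 0.66)]
white 348 [ 0.475 -0.284  0.211] [ 0.451 -0.303  0.194] [ 0.501 -0.266  0.226] tilt 40.6
amber 451 [ 0.491 -0.246  0.179] [ 0.463 -0.272  0.145] [ 0.521 -0.188  0.269] tilt 52.0
both 799 [ 0.484 -0.262  0.193] [ 0.451 -0.303  0.145] [ 0.521 -0.188  0.269] tilt 39.9
side template [([0.425, 0.04, 0.007], 0.82), ([0.196, 0.344, 0.003], 0.63), ([0.492, -0.244, 0.171], 0.44)]
side template_label [([0.453, -0.012, 0.008], 0.82), ([0.107, 0.355, 0.006], 0.68), ([0.476, -0.288, 0.212], 0.6)]
side card_mid [([0.475, -0.281, 0.005], 0.74)]
white 110 [ 0.483 -0.248  0.207] [ 0.455 -0.301  0.168] [ 0.532 -0.213  0.226] tilt 14.3
amber 190 [ 0.507 -0.201  0.231] [ 0.461 -0.275  0.127] [ 0.563 -0.167  0.264] tilt 67.4
both 300 [ 0.498 -0.218  0.222] [ 0.455 -0.301  0.127] [ 0.563 -0.167  0.264] tilt 58.0
```

View pics/end.png

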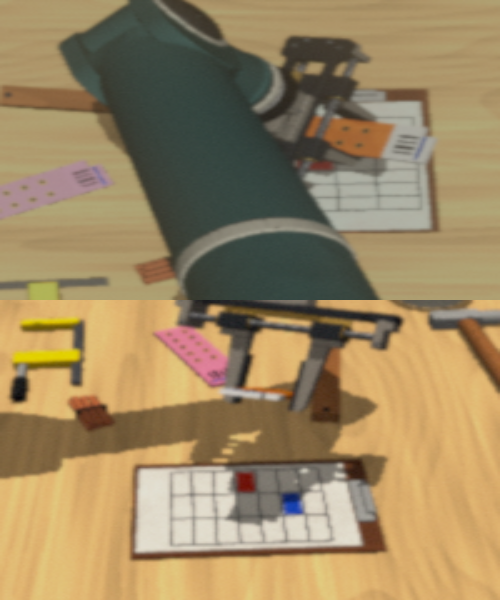

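The picture shows the template held by its amber part. The frosted end is tipped up at (405,140) with its label towards the camera, and no fingers are on it. Measured tilt is about 40°, and the label is over the middle of the card at z ≈ 0.21 m.

```bash
python3 -c "
from station import *
print(workorder.finish_job())"
```

```text
the job is handed in; nothing more can be done
None
```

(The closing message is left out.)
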